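# Hang the spanner on the free hook of the instrument carousel

### The job

Turn the hook carousel until its one empty hook points to the near side of the bench (towards the robot) and let it come to rest there. Then take the flat steel spanner with the round eye out of the sloping black rack and hang it by its eye on that hook, so that it is left hanging quietly (a slight sway is fine) behind the hook's upturned end, with the hook still in front. Do not disturb the other two instruments in the rack or the screw caddy on the bench, and do not drop the spanner on the bench.

Things in the scene. Friction and masses are not known exactly. Their poses are not given: they have to be found in the camera images.
- carousel: fixed foot of the hook carousel: a dark steel disc 180 mm across on the bench, with an upright steel post 20 mm thick. Origin on the carousel's axis at bench level; its x axis points away from the robot (never turned), so its near side is -x.
- rotor (a joint): angle of the carousel's turning head (rad, counter-clockwise positive seen from above; unlimited, may start anywhere up to 5.3). 0 or a whole turn = the empty hook points straight to the near side (world -x). About 0.1 N m friction; it stays where it is left. Five equal hooks 72 deg apart: four carry steel spanners that swing a little and stay on, one is empty.
- dish_mid (a point): middle of the underside of the aluminium parts dish on top of the turning head, 300 mm above the bench: 120 mm across, floor at 304 mm, rim at 312 mm. It overhangs the inner part of the hooks, so a vertical gripper cannot hold a thing there: it must lean back towards the robot, some 25 to 40 deg from vertical, when it holds the spanner at its grip point.
- turn_knob (a point): centre of the black round knob that stands in the middle of the dish, on the carousel's axis, 329 mm above the bench: 34 mm in diameter, gripping part from 312 to 344 mm above the bench. Turning it turns the whole head.
- hook_seat (a point): point on the EMPTY hook's centre line, 70 mm from the carousel's axis, 270 mm above the bench, where a thing hangs. Axes turn with the head: -x outwards along this hook, z up. The 6 mm steel rod runs from the hub (radius 24 mm) almost level, rising 6 mm, out to 82 mm from the axis, then turns up at about 40 deg to its tip.
- hook_tip (a point): tip of the EMPTY hook: centre of its round end, 97 mm from the axis, 283 mm above the bench. Axes as hook_seat.
- spanner_eye (a point): centre of the round eye (hole 22 mm, outside 38 mm, 6 mm thick) at the upper end of the plain steel spanner, 191 mm long, 0.12 to 0.22 kg, with an open jaw (28 mm wide) at its lower end. Axes: x from jaw to eye, y across the width, z through the thickness (the hole's axis). At the start x rises at 45 deg, leading away from the robot, and z points out of the rack.
- spanner_grip (a point): point in the middle of the spanner's flat shank (16 mm wide along y, 6 mm thick), 95 mm from the eye's centre towards the jaw, near its balance point: the place to grip it. At the start it stands 35 mm off the rack's sheet, clear of the bars. Same axes as spanner_eye.
- rack: fixed sloping rack: black perforated sheet 235 mm up the slope, 206 mm wide, at 45 deg to the bench, facing -x at yaw 0; 6 mm lips. Three places 70 mm apart: instruments lie on two 32 mm high bars 32 and 125 mm up the slope, in open notches 20 mm wide, 16 mm deep on the upper bar; lower ends stand on a 48 mm ledge. Lifting straight up frees an instrument. Origin at bench level, 80 mm beyond the sheet's lower edge.
- driver_mid (a point): middle of a screwdriver (200 mm long, thin steel shaft, turned blue handle 24 mm thick at its upper end) in another place of the rack; leave it alone. Axes as the spanner's.
- iron_mid (a point): middle of a plate bending iron (plain flat steel bar 170 x 14 x 6 mm without eye, two fine slots at its upper end) in the third place of the rack; leave it alone. Axes as the spanner's.
- caddy_mid (a point): centre of a white screw caddy (block 75 x 110 x 30 mm with a black top and steel screw heads) on the bench beside the carousel; leave it alone.
- spanner: the same spanner, its origin at the jaw end on the underside (172 mm below the eye's centre); axes as spanner_eye. Let go while it leans, it sways on the hook and takes some seconds to calm down.
Things that resemble listed ones, but are neither listed nor needed, are in the scene too. Of the things like the spanner, leave any that is purple; of the rest the smaller one is meant.

How it is judged:
On the way:
1. the empty hook points to the near side (within about 35 deg) and the carousel is at rest (x of hook_tip in the frame of carousel below -0.079 m and velocity of joint rotor between -0.1 and 0.1 rad/s), for 0.3 s.
At the end, for the whole second after the job is handed in: the spanner hangs by its eye on the empty hook, swaying at most a little and within 20 deg of upright: eye resting on the rod, within 13 mm of it sideways, between hub and upturned end; that hook points to the near side within about 35 deg and the carousel is at rest (x of spanner_eye in the frame of hook_seat between -0.013 and 0.046 m and y of spanner_eye in the frame of hook_seat between -0.013 and 0.013 m and z of spanner_eye in the frame of hook_seat between -0.019 and -0.001 m and angle between spanner's own x axis and vertical below 0.35 rad and linear speed of spanner below 0.3 m/s and angular speed of spanner below 2 rad/s and x of hook_tip in the frame of carousel below -0.079 m and velocity of joint rotor between -0.05 and 0.05 rad/s); the robot touches nothing.
It fails at once if the screwdriver was disturbed (moved over 30 mm) (distance of driver_mid from where it was at the start of the episode above 0.03 m).
It fails at once if the bending iron was disturbed (moved over 30 mm) (distance of iron_mid from where it was at the start of the episode above 0.03 m).
It fails at once if the screw caddy was disturbed (moved over 30 mm) (distance of caddy_mid from where it was at the start of the episode above 0.03 m).
It fails at once if the spanner was dropped on the bench (height (world z) of spanner_eye below 0.035 m).
It also fails if it takes over 72 s, if anything falls off the work surface, if the arm or the gripper's body presses on something with over 40 N, if the wrist force passes 120 N, or if a joint passes its speed limit or range.

### The arm

A 6-joint arm with a two-finger parallel gripper is mounted at the origin on the work surface. World frame = base frame: x ahead of the robot, y to its left, z up, the work surface at z = 0. Lengths are in m, angles in rad, forces in N, time in s.
With the tool pointing down it reaches from about 0.275 to 0.875 m from the base axis. Payload 12.5 kg.
Tool frame: the origin (TCP) lies at the very end of the fingers, on their centre line; the grasp point (between the pads) lies 19 mm behind it (robot.grip_point_offset is the distance from the TCP to the grasp point, in m); z points along the fingers, y is the line along which they close (so a half turn about z gives the same grasp; the last joint's range is limited). The gripper opens to 85 mm and grips with 20 to 120 N. Pads are 22 mm wide; open, the fingers measure 114 mm over their backs; the gripper's body (76 mm by 85 mm) begins 54 mm behind the grasp point. The pads swing forward as they close: fully open they stand 13 mm farther back than shut.
Start: joints at [-1.262, 0.351, 1.652, -0, 1.139, -0.085], TCP at [0.211, -0.508, 0.231] pointing down, gripper open.
Joint ranges: [-2.75, 2.75], [-0.79, 2.1], [0.01, 2.65], [-1.57, 4.71], [0.07, 3.14], [-2.87, 2.87]. Speed limits (rad/s): [2.22, 2.22, 2.79, 3.14, 3.14, 3.14].

### API

Orientations are given as a unit quaternion [x, y, z, w].
In Python, from plant import robot gives the robot as it stands. The module is installed in compiled form; this text tells all that it offers.
- The arm moves only by the tool move_arm, never from a script. Its argument "steps" is a list of rows, each an object with "claw": the closure in counts, from 0 (fully open) to 255 (shut); "delta_pos": the shift along the world's x, y, z in m, a list of three; "turn": the turn, a rotation vector about the world's x, y, z in degrees, a list of three. In form: [{"claw": claw, "delta_pos": [tx, ty, tz], "turn": [wx, wy, wz]}, ...]. A call has 1 to 12 rows; each row is the pose to reach, as a shift and turn from the pose commanded when the call began; what a row does not reach only later rows make up. A row lasts 1/8 s, in which the tool goes at most 62.5 mm and 10.7 degrees, less where a joint would pass 70% of its speed; a pose out of reach is approached as far as the arm can. A call with a gripper value outside its range is refused whole. The fingers move at their own pace and stop on an object; "newtons" is the grip in N (left out, the last holds). Time passes only in rows, so rows that repeat a pose let the fingers close. It gives the time, the measured TCP pose, the force, the opening and the grip force at its end, in the units of the state.
- robot.observe(): the state, without advancing time (a new reading comes with each control period).
- robot.capture(name): name is "side" or "top"; returns (picture, depth): 384x512x3 uint8, blue, green, red; 384x512 float32, m along the optical axis (not along the pixel's ray), 0 where there is no reading.
- robot.camera_params(name): a dict with "camera_matrix" (3x3 intrinsics, pixels), "rvec" (rotation vector, rad) and "tvec" (3), from world to camera coordinates, as OpenCV has them. Camera axes: x right, y down, z forward; pixel columns grow to the right and rows downward; lengths in m; the calibration is good to about 2 mm. A picture is of the moment at which its call begins. camera_params takes no time and is no camera call.
- robot.sign_off(): hands the job in; it is judged then, once.
Trained networks look in the newest picture that a camera, given by its name, has taken for a name from the list of things; names that differ only in an ending like _2 or _b are one class to them, and where a whole thing is asked for, a point or a joint stands for the part that bears it (a point fixed in the world has none). Each returns a list of dicts, best first, with "conf" (0 to 1); they miss things now and then, are a little off and sometimes report something else, mostly with a low value. They report only what shows in the picture. A call takes as long as a camera call. They do not tell look-alikes from the thing itself.
- robot.boxes_of(camera, label): "box" ([left, top, right, bottom] in pixels, round what is visible of it).
- robot.trace(camera, label): "mask" (384x512 bool, what is visible of it) and "box" ([left, top, right, bottom] in pixels, round what is visible of it).
The state is a dict: "t": time; "joint_positions": joint angles; "qd": joint speeds; "joint_efforts": joint torques, N m; "eef_pos": TCP position; "tcp_rot": TCP orientation; "contact_force": force on the tool from outside, world axes, zero at the start; "wrist_torque": the same for the moment, N m; "opening": finger opening in m; "grasp_force": force on a finger pad.
Only numpy, scipy, OpenCV 4.12 (cv2) and the standard library are available. Lean on these libraries where they do the work, as an engineer would, in place of code of your own. Each camera call takes 0.05 s, during which the arm holds its last target. There are 200 camera calls.

## Working session

There is one attempt and no reset: what is moved stays moved. The work goes in short steps, Python scripts to look and compute and a tool call to move; the robot and the scene stay as the last step left them, time stands still between calls to the robot, and variables do not carry over. Pictures are saved under pics/ and viewed, at most 10 in all, crops included, and the job is handed in when it is done.

Besides the shell and the picture viewer there is one more tool, called after "Emit:" by a JSON object that holds its "op" and its "data", one argument or row to a line. move_arm: Moves the arm, as the interface text tells. Its arguments: {"type":"object","properties":{"steps":{"type":"array","items":{"type":"object","properties":{"claw":{"type":"number"},"delta_pos":{"type":"array","items":{"type":"number"}},"turn":{"type":"array","items":{"type":"number"}}}}},"newtons":{"type":"number"}},"required":["steps"]}

```bash
mkdir -p pics
cat > h.py <<'E'
import numpy as np, cv2
from plant import robot
def cam(n):
    p=robot.camera_params(n); K=np.array(p["camera_matrix"]); R=cv2.Rodrigues(np.array(p["rvec"],float))[0]; t=np.array(p["tvec"],float).ravel()
    return K,R,t
def cloud(n,depth):
    K,R,t=cam(n); v,u=np.indices(depth.shape)
    c=np.stack([(u-K[0,2])/K[0,0]*depth,(v-K[1,2])/K[1,1]*depth,depth],-1)
    w=(c-t)@R; w[depth==0]=np.nan
    return w
def proj(n,P):
    K,R,t=cam(n); c=np.atleast_2d(P)@R.T+t; q=c@K.T; return q[:,:2]/q[:,2:]
E
python3 - <<'E'
from h import *
ims={}
for n in("side","top"):
    im,d=robot.capture(n); ims[n]=im; np.savez(f"pics/{n}0.npz",im=im,d=d)
    K,R,t=cam(n); print(n,K[0,0],-R.T@t,R[2])
    w=cloud(n,d)
    for l in("spanner","rotor","driver_mid","iron_mid","caddy_mid","rack","turn_knob","carousel"):
        for r in robot.trace(n,l)[:4]:
            print(n,l,round(r["conf"],2),np.round(r["box"]),np.round(np.nanmedian(w[r["mask"]],0),3))
    cv2.imwrite(f"pics/{n}0.png",cv2.resize(im,(800,600)))
print(robot.observe())
E
```

```text
side 403.4851092699551 [ 0.31160998 -0.81649216  1.09174225] [ 0.02201756  0.682058   -0.73096656]
side spanner 0.71 [225. 329. 248. 359.] [ 0.246 -0.374  0.008]
side spanner 0.54 [287. 244. 337. 274.] [ 0.459 -0.175  0.097]
side spanner 0.52 [257. 204. 274. 247.] [0.346 0.03  0.006]
side rotor 0.97 [314. 131. 365. 195.] [0.567 0.099 0.304]
side rotor 0.61 [262. 159. 295. 188.] [0.412 0.257 0.03 ]
side driver_mid 0.85 [288. 266. 343. 292.] [ 0.499 -0.248  0.155]
side driver_mid 0.28 [314. 128. 371. 196.] [0.568 0.098 0.303]
side iron_mid 0.71 [285. 293. 338. 320.] [ 0.455 -0.315  0.106]
side caddy_mid 0.64 [264. 161. 295. 188.] [0.413 0.253 0.03 ]
side turn_knob 0.68 [308. 126. 371. 192.] [0.569 0.1   0.303]
side carousel 0.98 [308. 128. 366. 226.] [0.57  0.098 0.032]
top 409.0956816403277 [ 1.58868690e-01 -7.73277530e-04  1.34612015e+00] [ 0.16684692 -0.01569293 -0.98585792]
top spanner 0.79 [298. 134. 317. 186.] [ 0.47  -0.174  0.113]
top spanner 0.71 [218. 199. 270. 210.] [0.345 0.043 0.006]
top rotor 0.57 [178.  81. 249. 152.] [0.569 0.107 0.304]
top driver_mid 0.75 [329. 136. 34
[... 470 characters left out ...]
0.9, 'joint_positions': array([-1.26159960e+00,  3.50689237e-01,  1.65179346e+00,  2.67653478e-05,
        1.13909701e+00, -8.46223727e-02]), 'qd': array([-0.00030583,  0.00130022, -0.00052829, -0.00131713, -0.00203957,
        0.00055585]), 'joint_efforts': array([ 3.22638662e-04, -5.06025124e+01, -2.91648799e+01,  1.54645465e-05,
        5.69537988e-04,  2.62456689e-05]), 'eef_pos': array([ 0.21106024, -0.50788117,  0.23129794]), 'tcp_rot': array([9.80676970e-01, 1.95634049e-01, 1.28037927e-05, 5.07114824e-06]), 'contact_force': array([ 0.00802216, -0.62901255, -0.54237029]), 'wrist_torque': array([-0.02667781,  0.01271877,  0.00544474]), 'grasp_force': 0.0, 'opening': 0.08540674692017478}
```

View pics/top0.png

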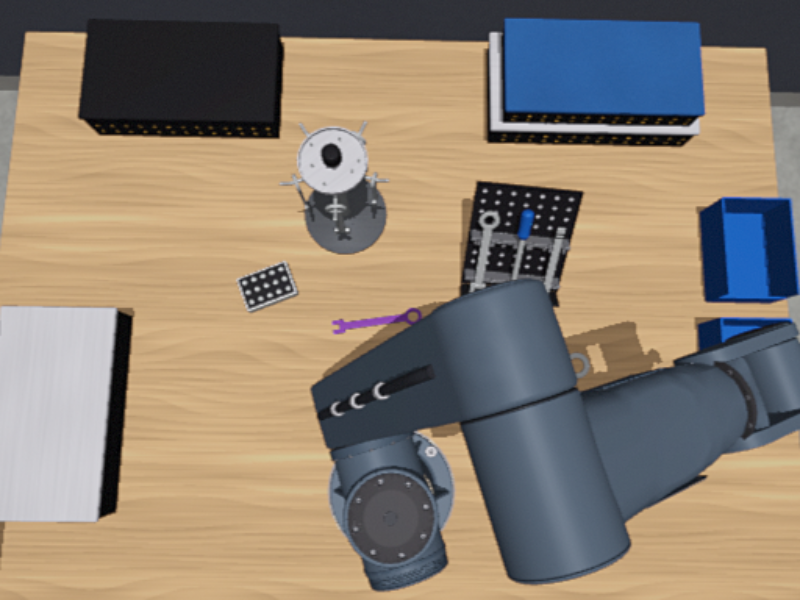

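View pics/side0.png

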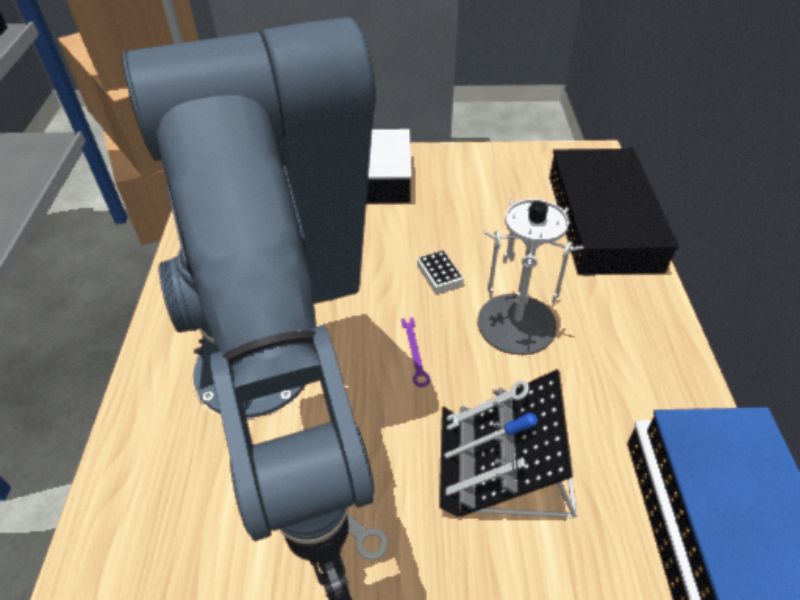

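The task wants the steel spanner in the rack (top picture 488,218; side picture 520,390). Two others look like it: the purple one on the bench (top 410,318) and a larger grey one under the arm (top 580,362). I choose the one in the rack. Next I take a close crop of the carousel and the rack.

Run:
```python
from h import *
t=np.load("pics/top0.npz")["im"]; s=np.load("pics/side0.npz")["im"]
a=cv2.resize(t[70:170,170:260],(540,600),interpolation=cv2.INTER_CUBIC)[:, :400] if 0 else None
def c(im,x0,y0,x1,y1): return cv2.resize(im[y0:y1,x0:x1],(400,300),interpolation=cv2.INTER_CUBIC)
g=np.vstack([np.hstack([c(t,170,75,258,141),c(s,295,120,383,186)]),np.hstack([c(t,285,110,381,182),c(s,275,230,371,302)])])
cv2.imwrite("pics/crop1.png",g)
```

```text
(no output)
```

View pics/crop1.png

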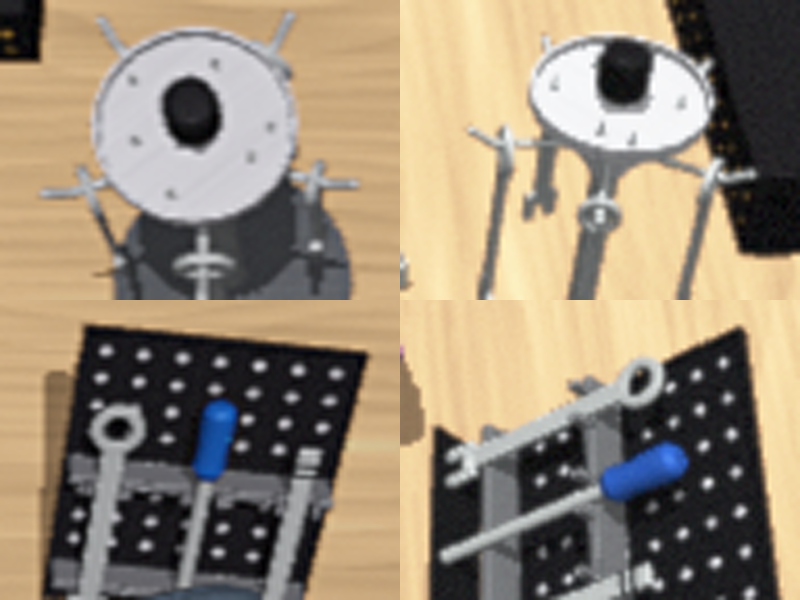

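The top crop shows three hooks on the near and side sectors carrying spanners: left, near and right. The back-right stub has an eye on it (290,65), and in the side crop a spanner hangs from that hook (710,175). That leaves the back-left hook (top crop 110,30) as the empty one. The rack crop shows a steel spanner with a round eye at (118,428), the driver in the middle and the iron on the right. Next I measure them.

Run:
```python
from h import *
T=np.load("pics/top0.npz"); S=np.load("pics/side0.npz")
wt=cloud("top",T["d"]); ws=cloud("side",S["d"])
for n,w in(("top",wt),("side",ws)):
    m=(abs(w[...,2]-.306)<.006)&(np.hypot(w[...,0]-.57,w[...,1]-.105)<.075)
    p=w[m].astype(np.float32)
    (c,r)=cv2.minEnclosingCircle(p[:,:2].copy()); print(n,"dish",c,r,np.median(p[:,2]),len(p))
    m=(w[...,2]>.335)&(np.hypot(w[...,0]-.57,w[...,1]-.105)<.05); p=w[m]; print("knob",np.median(p,0),p[:,2].max(),len(p))
# hook stubs beyond the dish
for n,w in(("top",wt),("side",ws)):
    A=np.array([.570,.105])
    d=w[...,:2]-A; r=np.hypot(d[...,0],d[...,1]); m=(w[...,2]>.265)&(w[...,2]<.297)&(r>.075)&(r<.11)
    a=np.degrees(np.arctan2(d[...,1],d[...,0]))[m]; print(n,"hook az",np.round(np.sort(a)).astype(int))
# spanner lines
for n,w in(("top",wt),("side",ws)):
    for l in("spanner","driver_mid","iron_mid"):
        for r in robot.trace(n,l)[:3]:
            p=w[r["mask"]]; p=p[np.isfinite(p[:,0])]
            c=np.median(p,0)
            if not(.35<c[0]<.6 and c[1]<-.1): continue
            k=cv2.erode(r["mask"].astype(np.uint8),np.ones((2,2)))>0
            p=w[k]; p=p[np.isfinite(p[:,0])]
            for _ in range(4):
                c=np.median(p,0); u=np.linalg.svd(p-p.mean(0),full_matrices=False)[2][0]; u*=np.sign(u[2]); c=p.mean(0)
                e=np.linalg.norm((p-c)-np.outer((p-c)@u,u),axis=1); p=p[e<max(.012,np.median(e)*2)]
            s=(p-c)@u
            print(n,l,round(r["conf"],2),"c",c.round(3),"u",u.round(3),"lo",(c+u*s.min()).round(3),"hi",(c+u*s.max()).round(3))
```

```text
top dish (0.579563319683075, 0.11059904098510742) 0.06048066169023514 0.3047419 1266
knob [0.57674225 0.11012619 0.34463234] 0.3502260498692511 137
side dish (0.5800995230674744, 0.11193462461233139) 0.06381940096616745 0.3048014 712
knob [0.57850432 0.10331215 0.34427116] 0.34774829777731053 86
top hook az [-180 -103 -102 -102 -102 -101 -101 -101 -100 -100 -100 -100  -99  -99
  -99  -98  -38  -37  -35  -34  -33  -32  -31  -29  -29  -29  -29  -29
  -28  -28  -28  -28  -28  -27  -27  -27  -27  -27  -27  -27  -27  -27
  -26  -26  -25  -25  -25  -25  -25  -23  -22  -21  -18   37   37   37
   38   38   38   38   38   39   39   39   39   39   39   39   40   40
   40   40   93   94   97   98  101  101  102  102  103  103  103  103
  104  104  105  105  105  105  105  105  105  105  105  106  106  106
  106  106  106  106  107  107  110  113  113  177  178  178  178  180
  180  180]
side hook az [-179 -179 -179 -178 -178 -177 -101 -101 -100  -99  -98  -39  -38  -37
  -37  -36  -36  -35  -33  -33  -32  -32  -30  -30  -30  -29  -29  -29
  -29  -29  -29  -29  -28  -28  -28  -28  -28  -28  -27 
[... 289 characters left out ...]
02 -0.246  0.159] u [ 0.65  -0.041  0.759] lo [ 0.457 -0.243  0.107] hi [ 0.529 -0.248  0.19 ]
top driver_mid 0.51 c [ 0.468 -0.175  0.109] u [ 0.708 -0.058  0.704] lo [ 0.409 -0.17   0.051] hi [ 0.535 -0.181  0.176]
top iron_mid 0.53 c [ 0.454 -0.314  0.108] u [ 0.706 -0.062  0.706] lo [ 0.412 -0.311  0.065] hi [ 0.503 -0.319  0.156]
side spanner 0.54 c [ 0.463 -0.177  0.102] u [ 0.697 -0.065  0.714] lo [ 0.402 -0.171  0.04 ] hi [ 0.534 -0.184  0.175]
side driver_mid 0.85 c [ 0.491 -0.252  0.143] u [ 0.684 -0.076  0.725] lo [ 0.401 -0.242  0.048] hi [ 0.531 -0.257  0.186]
side iron_mid 0.71 c [ 0.456 -0.317  0.107] u [ 0.707 -0.053  0.705] lo [ 0.394 -0.312  0.046] hi [ 0.509 -0.321  0.161]
```

Results:
- **Carousel:** its axis is at about (0.579, 0.110). The empty hook is at azimuth 39° and is thin all along, so nothing hangs on it. It needs a turn of +141°.
- **Spanner:** the grip point is about (0.456, -0.177, 0.093), with a yaw of -5°.

I go to the knob first.

Emit:
{"op": "move_arm", "data": {
  "steps": [
    {"claw": 60,"delta_pos": [0.0,0.04,0.05]},
    {"claw": 60,"delta_pos": [0.05,0.1,0.1]},
    {"claw": 60,"delta_pos": [0.368,0.618,0.19]},
    {"claw": 60,"delta_pos": [0.368,0.618,0.19]},
    {"claw": 60,"delta_pos": [0.368,0.618,0.19]},
    {"claw": 60,"delta_pos": [0.368,0.618,0.19]},
    {"claw": 60,"delta_pos": [0.368,0.618,0.19]},
    {"claw": 60,"delta_pos": [0.368,0.618,0.19]},
    {"claw": 60,"delta_pos": [0.368,0.618,0.19]},
    {"claw": 60,"delta_pos": [0.368,0.618,0.19]},
    {"claw": 60,"delta_pos": [0.368,0.618,0.19]},
    {"claw": 60,"delta_pos": [0.368,0.618,0.19]}
  ],
  "newtons": 40
}}

```text
validation failed for argument at $.st...
```

Emit:
{"op": "move_arm", "data": {
  "steps": [
    {"claw": 60,"delta_pos": [0.0,0.04,0.05],"turn": [0,0,0]},
    {"claw": 60,"delta_pos": [0.05,0.1,0.1],"turn": [0,0,0]},
    {"claw": 60,"delta_pos": [0.368,0.618,0.19],"turn": [0,0,0]},
    {"claw": 60,"delta_pos": [0.368,0.618,0.19],"turn": [0,0,0]},
    {"claw": 60,"delta_pos": [0.368,0.618,0.19],"turn": [0,0,0]},
    {"claw": 60,"delta_pos": [0.368,0.618,0.19],"turn": [0,0,0]},
    {"claw": 60,"delta_pos": [0.368,0.618,0.19],"turn": [0,0,0]},
    {"claw": 60,"delta_pos": [0.368,0.618,0.19],"turn": [0,0,0]},
    {"claw": 60,"delta_pos": [0.368,0.618,0.19],"turn": [0,0,0]},
    {"claw": 60,"delta_pos": [0.368,0.618,0.19],"turn": [0,0,0]},
    {"claw": 60,"delta_pos": [0.368,0.618,0.19],"turn": [0,0,0]},
    {"claw": 60,"delta_pos": [0.368,0.618,0.19],"turn": [0,0,0]}
  ],
  "newtons": 40
}}

```text
t: 2.7
eef_pos: [0.5704, 0.0971, 0.4188]
tcp_rot: [0.981, 0.196, 0.0, 0.0]
contact_force: [0.4, -0.5, 0.2]
opening: 0.0653
grasp_force: 0.0
```

Emit:
{"op": "move_arm", "data": {
  "steps": [
    {"claw": 60,"delta_pos": [0,0,0],"turn": [0,0,0]},
    {"claw": 60,"delta_pos": [0,0,-0.05],"turn": [0,0,0]},
    {"claw": 60,"delta_pos": [0,0,-0.08],"turn": [0,0,0]},
    {"claw": 60,"delta_pos": [0,0,-0.103],"turn": [0,0,0]},
    {"claw": 60,"delta_pos": [0,0,-0.103],"turn": [0,0,0]},
    {"claw": 255,"delta_pos": [0,0,-0.103],"turn": [0,0,0]},
    {"claw": 255,"delta_pos": [0,0,-0.103],"turn": [0,0,0]},
    {"claw": 255,"delta_pos": [0,0,-0.103],"turn": [0,0,0]},
    {"claw": 255,"delta_pos": [0,0,-0.103],"turn": [0,0,0]},
    {"claw": 255,"delta_pos": [0,0,-0.103],"turn": [0,0,0]}
  ],
  "newtons": 40
}}

```text
t: 3.95
eef_pos: [0.566, 0.103, 0.3188]
tcp_rot: [0.98, 0.198, -0.001, -0.008]
contact_force: [-31.9, 44.5, 21.5]
opening: 0.0305
grasp_force: 39.0
```

Emit:
{"op": "move_arm", "data": {
  "steps": [
    {"claw": 60,"delta_pos": [0,0,0],"turn": [0,0,0]},
    {"claw": 60,"delta_pos": [0,0,0],"turn": [0,0,0]},
    {"claw": 60,"delta_pos": [0,0,0],"turn": [0,0,0]},
    {"claw": 60,"delta_pos": [0,0,0.04],"turn": [0,0,0]},
    {"claw": 60,"delta_pos": [0,0,0.06],"turn": [0,0,0]},
    {"claw": 60,"delta_pos": [0,0,0.06],"turn": [0,0,0]}
  ],
  "newtons": 40
}}

```text
t: 4.7
eef_pos: [0.5703, 0.0946, 0.3766]
tcp_rot: [0.981, 0.195, 0.001, 0.0]
contact_force: [0.5, -0.8, -0.4]
opening: 0.0651
grasp_force: 0.0
```

Run:
```python
from h import *
o=robot.observe(); print(o["eef_pos"],o["joint_positions"])
for n in("side","top"):
    im,d=robot.capture(n); np.savez(f"pics/{n}1.npz",im=im,d=d); w=cloud(n,d)
    A=np.array([.579,.110]); dd=w[...,:2]-A; r=np.hypot(dd[...,0],dd[...,1]); m=(w[...,2]>.265)&(w[...,2]<.297)&(r>.08)&(r<.11)
    a=np.degrees(np.arctan2(dd[...,1],dd[...,0]))[m]; print(n,"az",np.round(np.sort(a%360)).astype(int))
    m=(abs(w[...,2]-.306)<.006)&(r<.075); p=w[m].astype(np.float32); print(cv2.minEnclosingCircle(p[:,:2].copy()))
s=cv2.resize(np.load("pics/side1.npz")["im"][100:220,260:420],(800,600)); cv2.imwrite("pics/c2.png",s)
```

```text
[0.57028146 0.09463024 0.37660694] [ 8.39857769e-02  2.99172634e-01  1.36848462e+00 -1.61420595e-04
  1.47100583e+00  1.26170730e+00]
side az [ 39  39  40  42  43 112 112 112 113 114 114 116 183 184 184 184 184 185
 186 186 186 186 187 187 256 256 257 258 258 258 327 328 328 328 329 329
 329 329 329 329 329 330 330 330 331 331]
((0.5814440846443176, 0.11039971560239792), 0.06347458809614182)
top az [255 255 255 255 256 256 256 256 256 256 257 257 257 258 258 258 259 259]
((0.0, 0.0), 0.0)
```

View pics/c2.png

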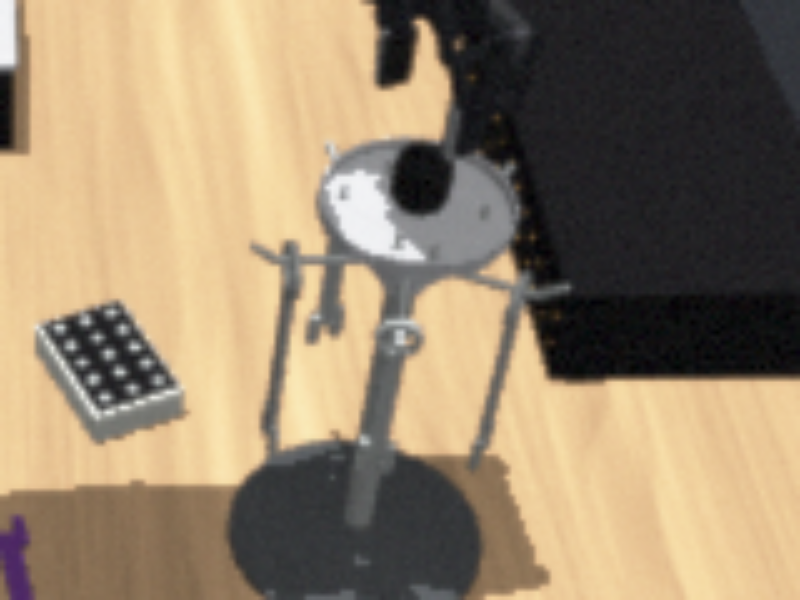

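The crop shows the knob undamaged at (420,180) with the fingers above it at (395,50). Nothing on the carousel was disturbed. The earlier transfer had stopped short, so I correct by (+10, +16) mm.

Emit:
{"op": "move_arm", "data": {
  "steps": [
    {"claw": 60,"delta_pos": [0.01,0.016,0],"turn": [0,0,0]},
    {"claw": 60,"delta_pos": [0.01,0.016,0],"turn": [0,0,0]},
    {"claw": 60,"delta_pos": [0.01,0.016,-0.04],"turn": [0,0,0]},
    {"claw": 60,"delta_pos": [0.01,0.016,-0.058],"turn": [0,0,0]},
    {"claw": 60,"delta_pos": [0.01,0.016,-0.058],"turn": [0,0,0]},
    {"claw": 255,"delta_pos": [0.01,0.016,-0.058],"turn": [0,0,0]},
    {"claw": 255,"delta_pos": [0.01,0.016,-0.058],"turn": [0,0,0]},
    {"claw": 255,"delta_pos": [0.01,0.016,-0.058],"turn": [0,0,0]},
    {"claw": 255,"delta_pos": [0.01,0.016,-0.058],"turn": [0,0,0]}
  ],
  "newtons": 40
}}

```text
t: 5.92
eef_pos: [0.5807, 0.1098, 0.3189]
tcp_rot: [0.981, 0.195, 0.002, 0.001]
contact_force: [3.4, -7.2, 3.5]
opening: 0.0322
grasp_force: 40.4
```

Emit:
{"op": "move_arm", "data": {
  "steps": [
    {"claw": 255,"delta_pos": [0,0,0],"turn": [0,0,3]},
    {"claw": 255,"delta_pos": [0,0,0],"turn": [0,0,9]},
    {"claw": 255,"delta_pos": [0,0,0],"turn": [0,0,16]},
    {"claw": 255,"delta_pos": [0,0,0],"turn": [0,0,23]},
    {"claw": 255,"delta_pos": [0,0,0],"turn": [0,0,30]},
    {"claw": 255,"delta_pos": [0,0,0],"turn": [0,0,37]},
    {"claw": 255,"delta_pos": [0,0,0],"turn": [0,0,44]},
    {"claw": 255,"delta_pos": [0,0,0],"turn": [0,0,51]},
    {"claw": 255,"delta_pos": [0,0,0],"turn": [0,0,58]},
    {"claw": 255,"delta_pos": [0,0,0],"turn": [0,0,64]},
    {"claw": 255,"delta_pos": [0,0,0],"turn": [0,0,68]},
    {"claw": 255,"delta_pos": [0,0,0],"turn": [0,0,70]}
  ],
  "newtons": 60
}}

```text
t: 7.42
eef_pos: [0.58, 0.1102, 0.3189]
tcp_rot: [0.691, 0.723, 0.0, 0.001]
contact_force: [-3.7, -5.4, 6.0]
opening: 0.032
grasp_force: 59.4
```

Emit:
{"op": "move_arm", "data": {
  "steps": [
    {"claw": 255,"delta_pos": [0,0,0],"turn": [0,0,3]},
    {"claw": 255,"delta_pos": [0,0,0],"turn": [0,0,9]},
    {"claw": 255,"delta_pos": [0,0,0],"turn": [0,0,16]},
    {"claw": 255,"delta_pos": [0,0,0],"turn": [0,0,23]},
    {"claw": 255,"delta_pos": [0,0,0],"turn": [0,0,30]},
    {"claw": 255,"delta_pos": [0,0,0],"turn": [0,0,37]},
    {"claw": 255,"delta_pos": [0,0,0],"turn": [0,0,44]},
    {"claw": 255,"delta_pos": [0,0,0],"turn": [0,0,51]},
    {"claw": 255,"delta_pos": [0,0,0],"turn": [0,0,58]},
    {"claw": 255,"delta_pos": [0,0,0],"turn": [0,0,64]},
    {"claw": 255,"delta_pos": [0,0,0],"turn": [0,0,68]},
    {"claw": 255,"delta_pos": [0,0,0],"turn": [0,0,70]}
  ],
  "newtons": 60
}}

```text
t: 8.93
eef_pos: [0.5794, 0.1098, 0.3189]
tcp_rot: [0.151, 0.989, -0.001, 0.0]
contact_force: [-7.2, -9.4, 6.8]
opening: 0.0314
grasp_force: 59.8
```

```bash
cat > az.py <<'E'
from h import *
import sys
o=robot.observe(); print(o["eef_pos"],o["joint_positions"].round(3),o["tcp_rot"].round(3),o["t"])
A=np.array([.580,.110])
for n in("side","top"):
    im,d=robot.capture(n); np.savez(f"pics/{n}_{sys.argv[1]}.npz",im=im,d=d); w=cloud(n,d)
    dd=w[...,:2]-A; r=np.hypot(dd[...,0],dd[...,1]); m=(w[...,2]>.265)&(w[...,2]<.297)&(r>.08)&(r<.11)
    a=np.degrees(np.arctan2(dd[...,1],dd[...,0]))[m]; print(n,"az",np.round(np.sort(a%360)).astype(int))
E
python3 az.py 2
```

```text
[0.57937208 0.10984437 0.31894946] [ 0.109  0.353  1.43  -0.002  1.358 -1.158] [ 0.151  0.989 -0.001  0.   ] 8.925
side az [ 36  37  37  37  38 109 110 111 111 111 111 180 180 181 181 181 181 181
 182 182 182 182 183 183 183 251 252 252 254 254 320 322 322 323 323 324
 324 324 324 324 324 325 325 325 325]
top az [250 250 251 251 251 251 251 252 252 252 252 252 253 254 254 254 254 254
 324 324 325 325 325 326 327]
```

Emit:
{"op": "move_arm", "data": {
  "steps": [
    {"claw": 90,"delta_pos": [0,0,0],"turn": [0,0,0]},
    {"claw": 90,"delta_pos": [0,0,0],"turn": [0,0,0]},
    {"claw": 90,"delta_pos": [0,0,0.02],"turn": [0,0,0]},
    {"claw": 90,"delta_pos": [0,0,0.07],"turn": [0,0,0]},
    {"claw": 90,"delta_pos": [-0.02,-0.04,0.1],"turn": [0,0,6]},
    {"claw": 90,"delta_pos": [-0.05,-0.1,0.1],"turn": [0,0,12.4]},
    {"claw": 90,"delta_pos": [-0.1,-0.2,0.0],"turn": [0,0,12.4]},
    {"claw": 90,"delta_pos": [-0.123,-0.287,-0.11],"turn": [0,0,12.4]},
    {"claw": 90,"delta_pos": [-0.123,-0.287,-0.11],"turn": [0,0,12.4]},
    {"claw": 90,"delta_pos": [-0.123,-0.287,-0.11],"turn": [0,0,12.4]},
    {"claw": 90,"delta_pos": [-0.123,-0.287,-0.11],"turn": [0,0,12.4]},
    {"claw": 90,"delta_pos": [-0.123,-0.287,-0.11],"turn": [0,0,12.4]}
  ],
  "newtons": 60
}}

```text
t: 10.52
eef_pos: [0.4554, -0.1768, 0.2056]
tcp_rot: [0.045, 0.999, 0.001, -0.002]
contact_force: [-0.1, -0.1, 0.0]
opening: 0.0555
grasp_force: 0.0
```

```bash
python3 az.py 3
python3 - <<'E'
from h import *
s=np.load("pics/side_3.npz")["im"]; cv2.imwrite("pics/c3.png",np.hstack([cv2.resize(s[110:230,290:390],(400,480)),cv2.resize(s[200:320,260:360],(400,480))]))
E
```

```text
[ 0.45543287 -0.17677518  0.20559585] [-0.466  0.272  1.832  0.     1.041 -1.946] [ 0.045  0.999  0.001 -0.002] 10.525
side az [ 36  36  37  37  39  39 109 110 110 111 111 112 322 323 324 324 324 324
 325 325 325 325 325 325 325 326 326]
top az [ 36  37  37  37  37  37  38  38  38  38  38  38  39  39  39  39  40 108
 109 109 109 109 110 110 110 110 110 110 111 111 111 111 112 112 179 179
 179 180 180 180 181 181 181 181 181 181 183 250 251 251 251 251 251 251
 251 252 252 252 252 252 253 253 254 254 254 255 323 324 324 324 324 325
 325 325 325 326 326 326 326 327 327 327 327 327]
```

View pics/c3.png

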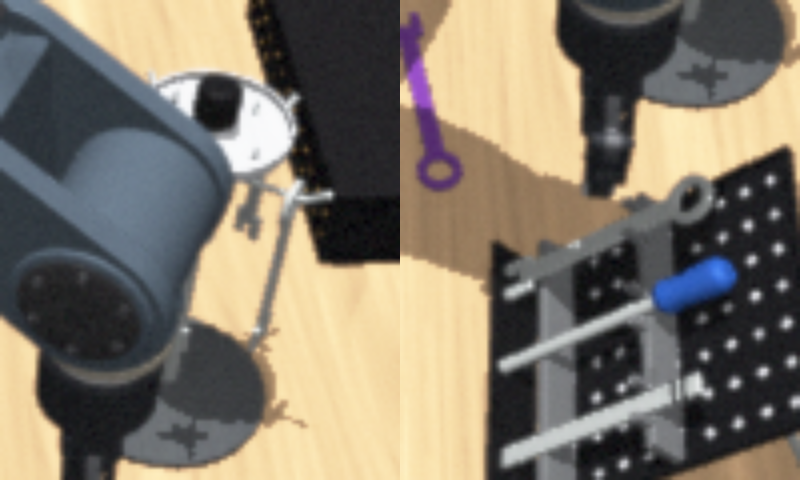

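The picture shows the gripper above the rack spanner (600,190), with its eye at (690,200), and the driver and iron untouched. The top camera's azimuths put the near hook at 180.5°. I go down and grip.

Emit:
{"op": "move_arm", "data": {
  "steps": [
    {"claw": 90,"delta_pos": [0,0,-0.05],"turn": [0,0,0]},
    {"claw": 90,"delta_pos": [0,0,-0.1],"turn": [0,0,0]},
    {"claw": 90,"delta_pos": [0,0,-0.131],"turn": [0,0,0]},
    {"claw": 90,"delta_pos": [0,0,-0.131],"turn": [0,0,0]},
    {"claw": 255,"delta_pos": [0,0,-0.131],"turn": [0,0,0]},
    {"claw": 255,"delta_pos": [0,0,-0.131],"turn": [0,0,0]},
    {"claw": 255,"delta_pos": [0,0,-0.131],"turn": [0,0,0]},
    {"claw": 255,"delta_pos": [0,0,-0.131],"turn": [0,0,0]},
    {"claw": 255,"delta_pos": [0,0,-0.131],"turn": [0,0,0]},
    {"claw": 255,"delta_pos": [0,0,-0.131],"turn": [0,0,0]}
  ],
  "newtons": 60
}}

```text
t: 11.88
eef_pos: [0.4577, -0.1761, 0.078]
tcp_rot: [0.044, 0.999, -0.0, 0.001]
contact_force: [-0.6, 2.4, 9.1]
opening: 0.0149
grasp_force: 58.3
```

Emit:
{"op": "move_arm", "data": {
  "steps": [
    {"claw": 255,"delta_pos": [0,0,0.01],"turn": [0,0,0]},
    {"claw": 255,"delta_pos": [0,0,0.03],"turn": [0,0,0]},
    {"claw": 255,"delta_pos": [0,0,0.06],"turn": [0,0,0]},
    {"claw": 255,"delta_pos": [0,0,0.1],"turn": [0,0,0]},
    {"claw": 255,"delta_pos": [0,0,0.15],"turn": [0,0,0]},
    {"claw": 255,"delta_pos": [-0.03,0.02,0.2],"turn": [0,0,0]},
    {"claw": 255,"delta_pos": [-0.06,0.06,0.22],"turn": [0,0,0]},
    {"claw": 255,"delta_pos": [-0.08,0.1,0.22],"turn": [0,0,0]},
    {"claw": 255,"delta_pos": [-0.08,0.13,0.22],"turn": [0,0,0]},
    {"claw": 255,"delta_pos": [-0.08,0.13,0.22],"turn": [0,0,0]}
  ],
  "newtons": 60
}}

```text
t: 13.12
eef_pos: [0.3762, -0.0447, 0.2972]
tcp_rot: [0.043, 0.999, -0.0, 0.001]
contact_force: [0.1, 0.6, -1.8]
opening: 0.0149
grasp_force: 58.9
```

```bash
cat > sp.py <<'E'
from h import *
import sys
from scipy.spatial.transform import Rotation as Ro
o=robot.observe(); R=Ro.from_quat(o["tcp_rot"]).as_matrix(); G=o["eef_pos"]-R[:,2]*.019
print("t",o["t"],"tcp",o["eef_pos"].round(4),"toolz",R[:,2].round(3),"grip",G.round(4),"q",o["joint_positions"].round(3),"open",o["opening"])
for n in("side","top"):
    im,d=robot.capture(n); np.savez(f"pics/{n}_{sys.argv[1]}.npz",im=im,d=d); w=cloud(n,d)
    for r in robot.trace(n,"spanner")[:4]:
        p=w[r["mask"]]; p=p[np.isfinite(p[:,0])]
        c=np.median(p,0)
        if np.linalg.norm(c-G)>.15: continue
        p=p[np.linalg.norm(p-G,axis=1)<.15]
        print(n,round(r["conf"],2),np.round(r["box"]),"med",c.round(3))
        for _ in range(4):
            c=p.mean(0); u=np.linalg.svd(p-c,full_matrices=False)[2][0]; u*=np.sign(u[2])
            e=np.linalg.norm((p-c)-np.outer((p-c)@u,u),axis=1); p=p[e<max(.014,np.median(e)*2)]
        s=(p-c)@u; print("   u",u.round(3),"lo",(c+u*s.min()).round(3),"hi",(c+u*s.max()).round(3),len(p))
E
python3 sp.py 4
python3 - <<'E'
from h import *
s=np.load("pics/side_4.npz")["im"];t=np.load("pics/top_4.npz")["im"]; cv2.imwrite("pics/c4.png",np.hstack([cv2.resize(s[130:322,200:360],(400,480)),cv2.resize(t[60:252,150:310],(400,480))]))
E
```

```text
t 13.125 tcp [ 0.3762 -0.0447  0.2972] toolz [ 0.001 -0.    -1.   ] grip [ 0.3762 -0.0447  0.3162] q [-0.241 -0.049  1.957  0.     1.232 -1.727] open 0.014890347449518336
side 0.53 [260. 156. 310. 194.] med [ 0.404 -0.047  0.342]
   u [ 0.709 -0.041  0.704] lo [ 0.32  -0.043  0.261] hi [ 0.453 -0.051  0.393] 205
```

View pics/c4.png

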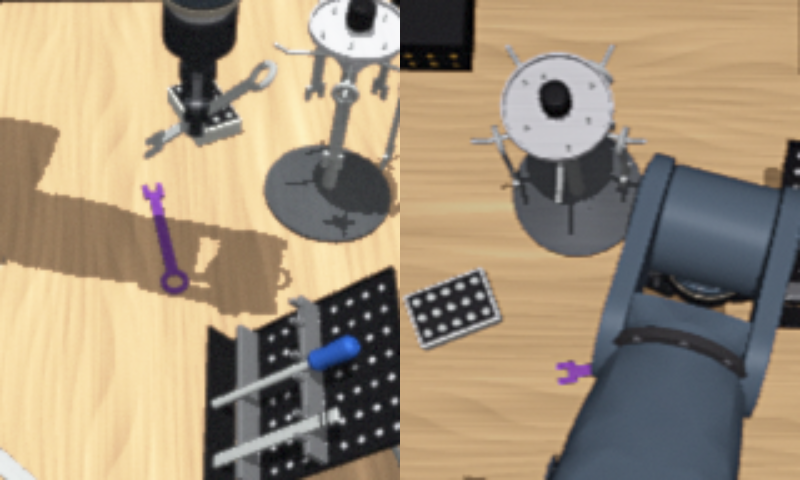

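The picture shows the spanner held in the jaws with its eye up at (262,75). The driver and iron are still in place, and the near hook is bare (560,190 on the right). Next I lean the tool back and move in front of the hook.

Emit:
{"op": "move_arm", "data": {
  "steps": [
    {"claw": 255,"delta_pos": [0,0.03,0],"turn": [0,0,4.5]},
    {"claw": 255,"delta_pos": [0,0.08,0],"turn": [0,0,4.5]},
    {"claw": 255,"delta_pos": [0,0.13,0],"turn": [0,0,4.5]},
    {"claw": 255,"delta_pos": [0,0.155,0],"turn": [0,0,4.5]},
    {"claw": 255,"delta_pos": [0,0.155,0],"turn": [0,0,4.5]}
  ],
  "newtons": 60
}}

```text
t: 13.95
eef_pos: [0.3768, 0.1097, 0.2961]
tcp_rot: [0.004, 1.0, -0.0, -0.0]
contact_force: [0.0, -0.3, -1.1]
opening: 0.0144
grasp_force: 59.2
```

Emit:
{"op": "move_arm", "data": {
  "steps": [
    {"claw": 255,"delta_pos": [0.0,0,0],"turn": [0,-4,0]},
    {"claw": 255,"delta_pos": [0.01,0,0],"turn": [0,-10,0]},
    {"claw": 255,"delta_pos": [0.02,0,-0.01],"turn": [0,-18,0]},
    {"claw": 255,"delta_pos": [0.03,0,-0.02],"turn": [0,-26,0]},
    {"claw": 255,"delta_pos": [0.04,0,-0.03],"turn": [0,-34,0]},
    {"claw": 255,"delta_pos": [0.045,0,-0.04],"turn": [0,-38,0]},
    {"claw": 255,"delta_pos": [0.05,0,-0.047],"turn": [0,-40,0]},
    {"claw": 255,"delta_pos": [0.05,0,-0.047],"turn": [0,-40,0]},
    {"claw": 255,"delta_pos": [0.05,0,-0.047],"turn": [0,-40,0]}
  ],
  "newtons": 60
}}

```text
t: 15.08
eef_pos: [0.427, 0.1084, 0.2497]
tcp_rot: [0.005, 0.94, 0.001, 0.342]
contact_force: [0.2, 0.6, -2.0]
opening: 0.0145
grasp_force: 59.2
```

```bash
python3 sp.py 5; python3 az.py 5b
```

```text
t 15.075 tcp [0.427  0.1084 0.2497] toolz [ 0.643 -0.001 -0.766] grip [0.4148 0.1084 0.2643] q [ 0.233 -0.114  2.313 -0.534  0.298 -0.867] open 0.014470681809541181
top 0.71 [200. 149. 215. 170.] med [0.421 0.111 0.337]
   u [ 0.104 -0.028  0.994] lo [0.41  0.113 0.232] hi [0.425 0.109 0.376] 129
[0.42690346 0.10890995 0.24971477] [ 0.234 -0.114  2.313 -0.535  0.297 -0.865] [0.005 0.94  0.002 0.342] 15.275
side az [ 35  37  37  38  39  39 108 108 109 109 111 112 180 181 181 181 182 182
 182 182 183 183 184 184 184 184 252 252 253 254 254 322 323 324 324 324
 324 324 324 325 325 325 325 325 327 328]
top az [ 37  37  37  37  37  38  38  38  38  38  39  39  39  39  39  39  40  40
 107 109 109 109 109 109 110 110 110 110 110 110 111 111 111 111 112 179
 179 179 180 180 180 181 181 181 181 181 181 182 182 250 251 251 251 251
 251 251 252 252 252 252 252 253 253 254 254 254 255 324 324 324 324 325
 325 325 325 325 326 326 326 326 327 327 327 327]
```

Run:
```python
from h import *
A=np.array([.580,.110])
for n in("side","top"):
    w=cloud(n,np.load(f"pics/{n}_5b.npz")["d"]); dd=w[...,:2]-A; m=(abs(dd[...,1])<.012)&(dd[...,0]<-.062)&(dd[...,0]>-.11)&(w[...,2]>.255)&(w[...,2]<.3)
    p=w[m]; p=p[np.argsort(p[:,0])]; print(n); print(p.round(3)[::max(1,len(p)//14)])
```

```text
side
[[0.481 0.104 0.286]
 [0.482 0.11  0.285]
 [0.484 0.104 0.29 ]
 [0.485 0.104 0.282]
 [0.485 0.106 0.284]
 [0.488 0.106 0.284]
 [0.489 0.109 0.277]
 [0.491 0.104 0.277]
 [0.492 0.108 0.278]
 [0.495 0.109 0.277]
 [0.495 0.107 0.274]
 [0.495 0.106 0.271]
 [0.498 0.107 0.275]
 [0.498 0.105 0.272]
 [0.501 0.107 0.275]
 [0.502 0.108 0.27 ]
 [0.504 0.106 0.275]
 [0.505 0.109 0.268]
 [0.508 0.108 0.27 ]
 [0.508 0.11  0.272]
 [0.511 0.108 0.27 ]
 [0.512 0.113 0.269]
 [0.514 0.108 0.273]
 [0.514 0.106 0.271]
 [0.517 0.106 0.271]
 [0.517 0.109 0.272]]
top
[[0.481 0.11  0.287]
 [0.484 0.108 0.286]
 [0.488 0.111 0.283]
 [0.491 0.111 0.281]
 [0.496 0.109 0.277]
 [0.497 0.106 0.272]
 [0.5   0.112 0.273]
 [0.503 0.107 0.273]
 [0.503 0.11  0.27 ]
 [0.505 0.112 0.273]
 [0.508 0.109 0.273]
 [0.509 0.113 0.269]
 [0.511 0.112 0.273]
 [0.513 0.112 0.276]
 [0.514 0.11  0.273]
 [0.517 0.107 0.272]]
```

Emit:
{"op": "move_arm", "data": {
  "steps": [
    {"claw": 255,"delta_pos": [0.0,0,-0.02],"turn": [0,0,0]},
    {"claw": 255,"delta_pos": [0.01,0,-0.045],"turn": [0,0,0]},
    {"claw": 255,"delta_pos": [0.03,0,-0.065],"turn": [0,0,0]},
    {"claw": 255,"delta_pos": [0.032,0,-0.072],"turn": [0,0,0]},
    {"claw": 255,"delta_pos": [0.032,0,-0.072],"turn": [0,0,0]},
    {"claw": 255,"delta_pos": [0.032,0,-0.072],"turn": [0,0,0]}
  ],
  "newtons": 60
}}

```text
t: 16.12
eef_pos: [0.4586, 0.1091, 0.1776]
tcp_rot: [0.004, 0.94, 0.002, 0.342]
contact_force: [0.3, -0.3, -2.0]
opening: 0.0144
grasp_force: 59.2
```

```bash
python3 sp.py 6;  python3 - <<'E'
from h import *
s=np.load("pics/side_6.npz")["im"];t=np.load("pics/top_6.npz")["im"]; cv2.imwrite("pics/c6.png",np.hstack([cv2.resize(s[120:216,285:365],(400,480),interpolation=cv2.INTER_CUBIC),cv2.resize(t[80:176,170:250],(400,480),interpolation=cv2.INTER_CUBIC)]))
E
```

```text
t 16.125 tcp [0.4586 0.1091 0.1776] toolz [ 0.643 -0.    -0.766] grip [0.4464 0.1091 0.1922] q [ 0.21   0.114  2.332 -1.513  0.135  0.113] open 0.014372348831448922
side 0.56 [292. 141. 305. 188.] med [0.452 0.104 0.237]
   u [ 0.092 -0.028  0.995] lo [0.44  0.106 0.118] hi [0.457 0.101 0.305] 102
```

View pics/c6.png

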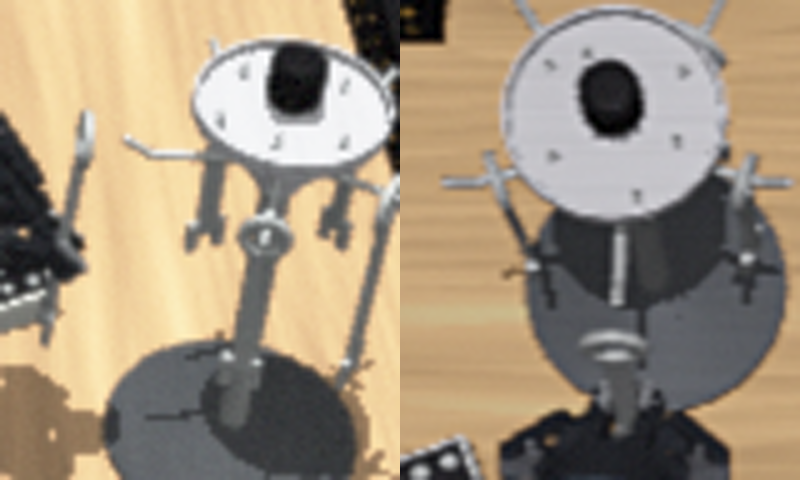

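The crop shows the eye at (85,125), level with and in front of the bare near hook's tip (125,138). In the top view they line up at columns 613 and 620. Joint 4 is near its limit, so I reduce the lean by 5° before sliding in.

Emit:
{"op": "move_arm", "data": {
  "steps": [
    {"claw": 255,"delta_pos": [0,0,0.001],"turn": [0,2.5,0]},
    {"claw": 255,"delta_pos": [0,0,0.0],"turn": [0,5,0]},
    {"claw": 255,"delta_pos": [0.004,0,0],"turn": [0,5,0]},
    {"claw": 255,"delta_pos": [0.008,0,0],"turn": [0,5,0]},
    {"claw": 255,"delta_pos": [0.008,0,0],"turn": [0,5,0]}
  ],
  "newtons": 60
}}

```text
t: 16.95
eef_pos: [0.4668, 0.1091, 0.1777]
tcp_rot: [0.005, 0.954, 0.001, 0.301]
contact_force: [-0.8, 0.2, -1.9]
opening: 0.0149
grasp_force: 59.2
```

```bash
python3 sp.py 7
```

```text
t 16.95 tcp [0.4668 0.1091 0.1777] toolz [ 0.574  0.    -0.819] grip [0.4559 0.1091 0.1932] q [ 0.193  0.125  2.265 -0.642  0.185 -0.768] open 0.014862146226213077
side 0.55 [294. 141. 310. 189.] med [0.466 0.105 0.222]
   u [0.176 0.012 0.984] lo [0.442 0.103 0.115] hi [0.476 0.106 0.302] 123
top 0.62 [204. 137. 220. 162.] med [0.468 0.111 0.257]
   u [ 0.191 -0.044  0.981] lo [0.452 0.113 0.181] hi [0.475 0.107 0.303] 137
```

Emit:
{"op": "move_arm", "data": {
  "steps": [
    {"claw": 255,"delta_pos": [0.007,0.002,0],"turn": [0,0,0]},
    {"claw": 255,"delta_pos": [0.014,0.002,0],"turn": [0,0,0]},
    {"claw": 255,"delta_pos": [0.021,0.002,-0.006],"turn": [0,0,0]},
    {"claw": 255,"delta_pos": [0.028,0.002,-0.012],"turn": [0,0,0]},
    {"claw": 255,"delta_pos": [0.036,0.002,-0.018],"turn": [0,0,0]},
    {"claw": 255,"delta_pos": [0.036,0.002,-0.018],"turn": [0,0,0]},
    {"claw": 255,"delta_pos": [0.036,0.002,-0.018],"turn": [0,0,0]}
  ],
  "newtons": 60
}}

```text
t: 18.02
eef_pos: [0.5026, 0.111, 0.1593]
tcp_rot: [0.004, 0.954, 0.001, 0.301]
contact_force: [-0.1, 0.5, -2.3]
opening: 0.0145
grasp_force: 59.2
```

```bash
python3 sp.py 8;  python3 - <<'E'
from h import *
s=np.load("pics/side_8.npz")["im"];t=np.load("pics/top_8.npz")["im"]; cv2.imwrite("pics/c8.png",np.hstack([cv2.resize(s[120:216,285:365],(400,480),interpolation=cv2.INTER_CUBIC),cv2.resize(t[110:158,190:230],(400,480),interpolation=cv2.INTER_CUBIC)]))
E
```

```text
t 18.025 tcp [0.5026 0.111  0.1593] toolz [ 0.573 -0.    -0.819] grip [0.4917 0.111  0.1749] q [ 0.18   0.225  2.202 -0.748  0.152 -0.671] open 0.014539574864365199
side 0.48 [305. 144. 323. 190.] med [0.502 0.106 0.218]
   u [ 0.177 -0.024  0.984] lo [0.478 0.109 0.097] hi [0.512 0.104 0.285] 120
```

View pics/c8.png

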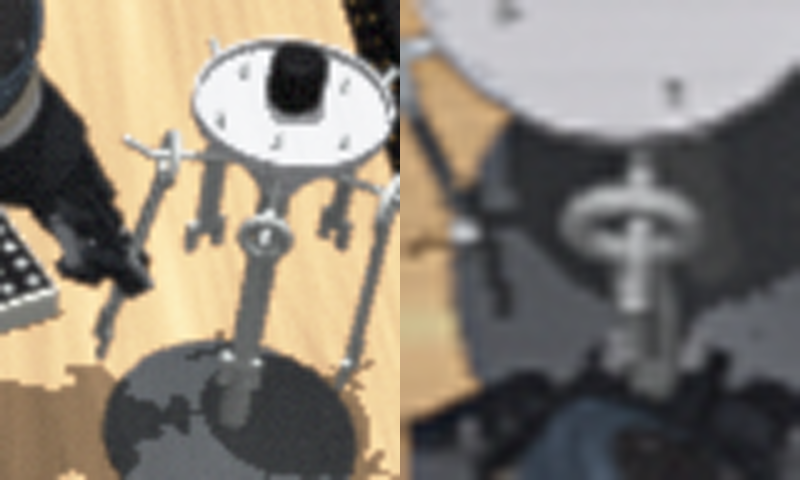

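The crop shows the eye threaded on the rod behind the upturned end (side 170,155). In the top view it is centred on the rod (630,220). I set it down, open the gripper and back off along the tool axis.

Emit:
{"op": "move_arm", "data": {
  "steps": [
    {"claw": 255,"delta_pos": [0,0,-0.002],"turn": [0,0,0]},
    {"claw": 255,"delta_pos": [0,0,-0.004],"turn": [0,0,0]},
    {"claw": 255,"delta_pos": [0,0,-0.004],"turn": [0,0,0]},
    {"claw": 120,"delta_pos": [0,0,-0.004],"turn": [0,0,0]},
    {"claw": 120,"delta_pos": [0,0,-0.004],"turn": [0,0,0]},
    {"claw": 120,"delta_pos": [0,0,-0.004],"turn": [0,0,0]},
    {"claw": 120,"delta_pos": [0,0,-0.004],"turn": [0,0,0]},
    {"claw": 120,"delta_pos": [-0.006,0,0.004],"turn": [0,0,0]},
    {"claw": 120,"delta_pos": [-0.018,0,0.021],"turn": [0,0,0]},
    {"claw": 120,"delta_pos": [-0.035,0,0.045],"turn": [0,0,0]},
    {"claw": 120,"delta_pos": [-0.06,0,0.07],"turn": [0,0,0]},
    {"claw": 120,"delta_pos": [-0.1,0,0.1],"turn": [0,0,0]}
  ],
  "newtons": 20
}}

```text
t: 19.73
eef_pos: [0.402, 0.111, 0.2598]
tcp_rot: [0.005, 0.954, 0.001, 0.3]
contact_force: [1.0, 0.8, 1.0]
opening: 0.0452
grasp_force: 0.0
```

Emit:
{"op": "move_arm", "data": {
  "steps": [
    {"claw": 120,"delta_pos": [-0.05,0,0.05],"turn": [0,0,0]},
    {"claw": 120,"delta_pos": [-0.08,0,0.08],"turn": [0,0,0]},
    {"claw": 120,"delta_pos": [-0.08,0,0.08],"turn": [0,0,0]},
    {"claw": 120,"delta_pos": [-0.08,0,0.08],"turn": [0,0,0]},
    {"claw": 120,"delta_pos": [-0.08,0,0.08],"turn": [0,0,0]},
    {"claw": 120,"delta_pos": [-0.08,0,0.08],"turn": [0,0,0]},
    {"claw": 120,"delta_pos": [-0.08,0,0.08],"turn": [0,0,0]},
    {"claw": 120,"delta_pos": [-0.08,0,0.08],"turn": [0,0,0]},
    {"claw": 120,"delta_pos": [-0.08,0,0.08],"turn": [0,0,0]},
    {"claw": 120,"delta_pos": [-0.08,0,0.08],"turn": [0,0,0]},
    {"claw": 120,"delta_pos": [-0.08,0,0.08],"turn": [0,0,0]},
    {"claw": 120,"delta_pos": [-0.08,0,0.08],"turn": [0,0,0]}
  ],
  "newtons": 20
}}

```text
t: 21.22
eef_pos: [0.3227, 0.111, 0.3393]
tcp_rot: [0.004, 0.954, 0.001, 0.301]
contact_force: [-0.2, 0.9, 0.2]
opening: 0.045
grasp_force: 0.0
```

```bash
python3 az.py 9;  python3 - <<'E'
from h import *
s=np.load("pics/side_9.npz")["im"];t=np.load("pics/top_9.npz")["im"]; cv2.imwrite("pics/c9.png",np.hstack([cv2.resize(s[120:216,285:365],(400,480),interpolation=cv2.INTER_CUBIC),cv2.resize(t[80:176,170:250],(400,480),interpolation=cv2.INTER_CUBIC)]))
E
```

```text
[0.32268497 0.1110461  0.33932197] [ 0.346 -0.467  2.263 -0.28   0.783 -1.073] [0.004 0.954 0.001 0.301] 21.225
side az [ 36  36  36  37  38  39 110 110 110 111 111 111 180 180 181 181 182 182
 182 182 182 183 184 184 184 186 252 252 254 254 323 323 323 323 324 324
 324 324 324 325 325 326 326 326 326]
top az [ 36  36  37  37  37  37  38  38  38  38  39  39  39  39  39  40  40  40
  40 108 109 110 110 110 110 110 110 111 111 111 111 111 112 112 112 112
 179 179 179 180 180 180 181 181 181 181 181 182 182 183 250 250 250 251
 251 251 251 252 252 252 252 252 252 253 254 254 254 256 324 324 324 324
 324 325 326 326 326 326 326 326 327 327 327 327 328]
```

View pics/c9.png

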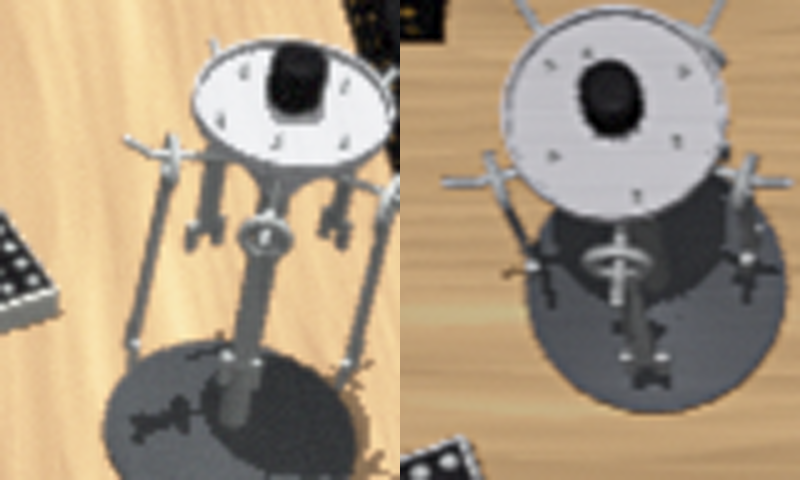

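The crop shows the spanner hanging on the near hook (eye 170,155; jaw 135,345), clear of the gripper. I let it settle.

Emit:
{"op": "move_arm", "data": {
  "steps": [
    {"claw": 120,"delta_pos": [0,0,0],"turn": [0,0,0]},
    {"claw": 120,"delta_pos": [0,0,0],"turn": [0,0,0]},
    {"claw": 120,"delta_pos": [0,0,0],"turn": [0,0,0]},
    {"claw": 120,"delta_pos": [0,0,0],"turn": [0,0,0]},
    {"claw": 120,"delta_pos": [0,0,0],"turn": [0,0,0]},
    {"claw": 120,"delta_pos": [0,0,0],"turn": [0,0,0]},
    {"claw": 120,"delta_pos": [0,0,0],"turn": [0,0,0]},
    {"claw": 120,"delta_pos": [0,0,0],"turn": [0,0,0]},
    {"claw": 120,"delta_pos": [0,0,0],"turn": [0,0,0]},
    {"claw": 120,"delta_pos": [0,0,0],"turn": [0,0,0]},
    {"claw": 120,"delta_pos": [0,0,0],"turn": [0,0,0]},
    {"claw": 120,"delta_pos": [0,0,0],"turn": [0,0,0]}
  ]
}}

```text
t: 22.82
eef_pos: [0.3227, 0.1111, 0.3393]
tcp_rot: [0.004, 0.954, 0.001, 0.301]
contact_force: [-0.2, -0.0, -0.2]
opening: 0.0449
grasp_force: 0.0
```

Emit:
{"op": "move_arm", "data": {
  "steps": [
    {"claw": 120,"delta_pos": [0,0,0],"turn": [0,0,0]},
    {"claw": 120,"delta_pos": [0,0,0],"turn": [0,0,0]},
    {"claw": 120,"delta_pos": [0,0,0],"turn": [0,0,0]},
    {"claw": 120,"delta_pos": [0,0,0],"turn": [0,0,0]},
    {"claw": 120,"delta_pos": [0,0,0],"turn": [0,0,0]},
    {"claw": 120,"delta_pos": [0,0,0],"turn": [0,0,0]},
    {"claw": 120,"delta_pos": [0,0,0],"turn": [0,0,0]},
    {"claw": 120,"delta_pos": [0,0,0],"turn": [0,0,0]},
    {"claw": 120,"delta_pos": [0,0,0],"turn": [0,0,0]},
    {"claw": 120,"delta_pos": [0,0,0],"turn": [0,0,0]},
    {"claw": 120,"delta_pos": [0,0,0],"turn": [0,0,0]},
    {"claw": 120,"delta_pos": [0,0,0],"turn": [0,0,0]}
  ]
}}

```text
t: 24.32
eef_pos: [0.3227, 0.1111, 0.3393]
tcp_rot: [0.004, 0.954, 0.001, 0.301]
contact_force: [0.7, 0.3, -0.1]
opening: 0.0451
grasp_force: 0.0
```

Emit:
{"op": "move_arm", "data": {
  "steps": [
    {"claw": 120,"delta_pos": [0,0,0],"turn": [0,0,0]},
    {"claw": 120,"delta_pos": [0,0,0],"turn": [0,0,0]},
    {"claw": 120,"delta_pos": [0,0,0],"turn": [0,0,0]},
    {"claw": 120,"delta_pos": [0,0,0],"turn": [0,0,0]},
    {"claw": 120,"delta_pos": [0,0,0],"turn": [0,0,0]},
    {"claw": 120,"delta_pos": [0,0,0],"turn": [0,0,0]},
    {"claw": 120,"delta_pos": [0,0,0],"turn": [0,0,0]},
    {"claw": 120,"delta_pos": [0,0,0],"turn": [0,0,0]},
    {"claw": 120,"delta_pos": [0,0,0],"turn": [0,0,0]},
    {"claw": 120,"delta_pos": [0,0,0],"turn": [0,0,0]},
    {"claw": 120,"delta_pos": [0,0,0],"turn": [0,0,0]},
    {"claw": 120,"delta_pos": [0,0,0],"turn": [0,0,0]}
  ]
}}

```text
t: 25.82
eef_pos: [0.3227, 0.1111, 0.3393]
tcp_rot: [0.004, 0.954, 0.001, 0.301]
contact_force: [-0.5, 0.5, -0.2]
opening: 0.0452
grasp_force: 0.0
```

Run:
```python
from h import *
for i in range(16):
    im,d=robot.capture("side"); w=cloud("side",d)
    m=(abs(w[...,1]-.108)<.025)&(abs(w[...,0]-.505)<.07)&(w[...,2]>.08)&(w[...,2]<.13)
    e=(abs(w[...,1]-.108)<.025)&(abs(w[...,0]-.505)<.03)&(w[...,2]>.2)&(w[...,2]<.25)
    print(i,np.nanmedian(w[m],0).round(3),np.nanmedian(w[e],0).round(3))
print(robot.observe()["t"])
```

```text
0 [0.509 0.1   0.115] [0.509 0.105 0.224]
1 [0.508 0.101 0.112] [0.509 0.104 0.228]
2 [0.508 0.102 0.115] [0.509 0.104 0.226]
3 [0.508 0.1   0.11 ] [0.509 0.103 0.218]
4 [0.508 0.103 0.113] [0.509 0.105 0.226]
5 [0.508 0.101 0.11 ] [0.509 0.105 0.225]
6 [0.508 0.101 0.112] [0.509 0.104 0.227]
7 [0.508 0.101 0.114] [0.509 0.104 0.226]
8 [0.509 0.102 0.113] [0.509 0.105 0.225]
9 [0.508 0.102 0.113] [0.509 0.104 0.223]
10 [0.508 0.1   0.114] [0.509 0.104 0.227]
11 [0.508 0.103 0.113] [0.509 0.104 0.227]
12 [0.508 0.101 0.113] [0.509 0.105 0.223]
13 [0.508 0.102 0.114] [0.509 0.103 0.226]
14 [0.508 0.101 0.115] [0.509 0.104 0.224]
15 [0.508 0.101 0.113] [0.509 0.104 0.225]
26.625
```

It hangs upright and still at the hook seat, so I hand in.

```bash
python3 -c "
from plant import robot
print(robot.sign_off())"
```

```text
the job is handed in; nothing more can be done
None
```

I handed the job in at about 27 s, with no verdict shown: the empty hook points to the near side (within about 1°), the spanner hangs upright and still on it, and I saw no sign that the driver, iron or caddy had moved.

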